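Lock an injector into its holding fixture

TASK

Lock the injector into its holding fixture: press the blue hold-down bar fully shut over it, push the bolt by its black-knobbed handle all the way along the slot so that its nose goes through the bar's eye, then push the handle round the corner and down towards the front, to the end of the slot's side leg. Only press and push with the fingertips: do not take the bar or the handle between the fingers or lift the injector out of its saddles, and leave the other things on the bench where they are.

Things in the scene. Friction and masses are not known exactly. Their poses are not given: they have to be found in the camera images.
- fixture: Injector holding fixture, fixed: dark steel base plate 172 x 232 x 12 mm (x -79..93, y -116..116 mm) with bolt barrel, two saddles and hinged bar. Origin: its underside, on the bench. x points away from the robot, y left, z up, yawed up to 20 degrees. The injector lies along y at x = 25 mm (body top z 45, stub top z 68 mm). With the bar shut nothing but the handle is higher than 70 mm.
- slot_start (a point): Fixed point on the bolt's axis at the right end of the slot: x = -48, y = -70, z = 52 mm of the fixture; axes as the fixture's. The steel barrel (32 mm diameter, 35 mm collars) runs along y from 15 mm right to 65 mm left of it. The slot, 12 mm wide, is L-shaped: its long leg runs along the barrel's top for 42 mm to +y.
- slot_corner (a point): Fixed point on the bolt's axis level with the slot's corner: 42 mm to the left (+y) of slot_start; axes as the fixture's. Here the slot's side leg goes from the top of the barrel round its front side (-x), so that the handle can lean down to 1.15 rad from upright. A keeper with a hole for the bolt's nose stands 57 to 71 mm left of here, top at z = 67 mm.
- bar (a joint): Angle of the blue hold-down bar (16 mm wide, 10 mm thick) in rad: 0 = fully shut, level over the injector and on its stop; larger = free end (towards the robot) raised. Starts at 0.35 to 0.7. Hinge axis along y at fixture x = 70, z = 52 mm; stiff (0.2 N m friction), stays where put. Its steel eye (30 mm, hole 16 mm) is centred 118 mm from the hinge; a tab beyond reaches to 158 mm.
- bar_press (a point): Middle of the bar's top face, 100 mm from the hinge axis, just before the eye; pressing down here closes the bar. Moves with it: shut, it is at x = -30, y = 15, z = 57 mm of the fixture. x runs along the bar towards the hinge, z out of its top face.
- bolt (a joint): Travel of the locking bolt and its handle along the slot, m: 0 = drawn back (right end), 0.042 = home (left end, handle at the corner), growing to the fixture's +y. Starts at 0 to 0.008. About 2.5 N friction, no spring: stays where left. With the bar shut its 12 mm nose goes through the bar's eye into the keeper; pushed home with the bar still up, it keeps the bar from shutting.
- handle (a joint): Swing of the bolt's handle about the bolt's axis, rad: 0 = upright, 1.15 = end of the side leg, leaning down to the fixture's front (-x). The slot lets it turn only with the bolt at 0.04 m or more; before that it has 0.1 to 0.2 rad of play, a little more if forced. No spring; 0.06 N m of friction holds it where left.
- knob (a point): Centre of the black ball knob (20 mm diameter) on the handle, 70 mm from the bolt's axis. The handle is a round steel rod, 8 mm diameter, running radially out from the bolt's axis. z runs along the rod away from the bolt, y along the bolt. Upright, the knob is at x = -48, z = 122 mm of the fixture and y = -70 mm plus the bolt's travel.
- injector: Rail injector, 25 x 190 x 48 mm, round body of 24 mm, loose in the fixture's two black saddles, along y, nozzle to the right (-y), inlet stub up. Origin: underside of its body, about mid-length; 20 mm above the bench when seated. It stays where it lies.
- nozzle_a: Bystander, not to be moved: steel injector nozzle, 18 mm across and 54 mm tall, standing upright on the bench just left of the fixture. Origin: centre of its underside.
- nozzle_b: Bystander, not to be moved: second steel injector nozzle, 18 mm across and 54 mm tall, standing upright on the bench left of the fixture. Origin: centre of its underside.
- union_nut: Bystander, not to be moved: brass-coloured union nut, 19 x 22 x 16 mm, lying on the bench left of the fixture. Origin: centre of its underside.
- wire_brush: Bystander, not to be moved: wooden-handled wire brush, 210 mm long, 26 mm high, lying at the left. Origin: centre of its underside.
- tape_roll: Bystander, not to be moved: roll of black tape, 58 mm across, 19 mm high, lying at the right. Origin: centre of its underside.
There are look-alikes about, which are no part of the job. Leave any yellow look-alike of the injector alone.

How it is judged:
By the outcome, as a careful person would: the job done as asked, in the order asked, and still so for the second after the job is handed in, with the robot touching nothing.
It also fails if it takes over 51 s, if anything falls off the work surface, if the arm or the gripper's body presses on something with over 40 N, if the wrist force passes 120 N, or if a joint passes its speed limit or range.

ROBOT

A 6-joint arm with a two-finger parallel gripper is mounted at the origin on a cart in front of the work surface, level with it; the furniture and walls round the work are solid. World frame = base frame: x ahead of the robot, y to its left, z up, the work surface at z = 0. Lengths are in m, angles in rad, forces in N, time in s.
With the tool pointing down it reaches from about 0.35 to 0.775 m from the base axis. Payload 5.5 kg.
Tool frame: the origin (TCP) lies at the very end of the fingers, on their centre line; the grasp point (between the pads) lies 19 mm behind it; y points along the fingers, z is the direction in which the jaws open and shut, and the axes are right-handed (so a half turn about y gives the same grasp; the last joint's range is limited). The gripper opens to 85 mm and grips with 20 to 120 N. Pads are 22 mm wide; open, the fingers measure 114 mm over their backs; the gripper's body (76 mm by 85 mm) begins 54 mm behind the grasp point. The pads swing forward as they close: fully open they stand 13 mm farther back than shut.
Start: joints at [1.151, 0.313, 0.046, 1.304, 0, 1.431], TCP at [0.159, 0.553, 0.231] pointing down, gripper open.
Joint ranges: [-2.76, 2.76], [-0.86, 1.69], [-1.03, 1.26], [-2.2, 2.34], [-1.47, 1.5], [-3.14, 3.14]. Speed limits (rad/s): [2.57, 2.57, 3.14, 3.14, 3.14, 3.14].

INTERFACE

Orientations are given as a unit quaternion [w, x, y, z].
In Python, from workcell import env gives the robot as it stands.
- The arm moves only by the shell command python3 -m inch 'ROWS' [OPENING] [FORCE]. ROWS is JSON, a list that holds one entry, the list of rows, each a list of 4 numbers: the shift along the tool's x, y, z in mm, then the turn about the tool's y in degrees. In form: [[[tx, ty, tz, spin], ...]]. A call has 1 to 10 rows; each row is the pose to reach, as a shift and turn from the pose commanded when the call began, along the tool's axes at that moment; what a row does not reach only later rows make up. A row lasts 1/10 s, in which the tool goes at most 50 mm and 8.59 degrees, less where a joint would pass 70% of its speed; a pose out of reach is approached as far as the arm can. A call with a gripper value outside its range is refused whole. OPENING is the finger opening in mm, from 0 to 85.4, set as the call begins (- or left out, the last holds). The fingers move at their own pace and stop on an object; FORCE is the grip in N (left out, the last holds). Time passes only in rows, so rows that repeat a pose let the fingers close. It gives the time, the measured TCP pose, the force and the opening at its end, in the units of the state.
- env.get_state(): the state, without advancing time (a new reading comes with each control period).
- env.read_camera(name): name is "side" or "top"; returns the picture (420x560x3 uint8, blue, green, red); there is no depth.
- env.camera_model(name): a dict with "fx", "fy", "cx", "cy" (pixels), "R" (3x3) and "t" (3): a world point X has camera coordinates R X + t. Camera axes: x right, y down, z forward; pixel columns grow to the right and rows downward; lengths in m; the calibration is good to about 2 mm. A picture is of the moment at which its call begins. camera_model takes no time and is no camera call.
- env.hand_in(): hands the job in, once; it reports no verdict.
The state is a dict: "clock": time; "joint_pos": joint angles; "qvel": joint speeds; "tau": joint torques, N m; "tcp_pos": TCP position; "orientation": TCP orientation; "wrist_force": force on the tool from outside, world axes, zero at the start; "ft_torque": the same for the moment, N m; "finger_gap": finger opening in m.
Only numpy, scipy, OpenCV 4.12 (cv2) and the standard library are available. Lean on these libraries where they do the work, as an engineer would, in place of code of your own. Each camera call takes 0.05 s, during which the arm holds its last target.

## Working session

There is one attempt and no reset: what is moved stays moved. The work goes in short steps, Python scripts to look and compute and a shell command to move; the robot and the scene stay as the last step left them, time stands still between calls to the robot, and variables do not carry over. Pictures are saved under pics/ and viewed, and the job is handed in when it is done.

```bash
ls; mkdir -p pics
python3 - <<'E'
from workcell import env
import cv2,json
s=env.get_state();print(s)
for n in("side","top"):
    cv2.imwrite(f"pics/{n}0.png",env.read_camera(n));m=env.camera_model(n);print(n,{k:(v.tolist() if hasattr(v,'tolist') else v) for k,v in m.items()})
E
```

```text
pics
{'clock': 0.0, 'joint_pos': array([ 1.15143363e+00,  3.14002645e-01,  4.49818756e-02,  1.30361484e+00,
       -1.93297759e-05,  1.43119763e+00]), 'qvel': array([-8.55520805e-04, -3.15379912e-04,  2.74099328e-05, -3.53004524e-04,
       -5.43206946e-04,  8.57894783e-04]), 'tau': array([ 2.67189507e-04, -4.80622458e+01,  2.98537159e+01,  1.93896191e-02,
       -1.16125989e-04, -1.31726233e-05]), 'tcp_pos': array([0.15857571, 0.55216355, 0.23040879]), 'orientation': array([-0.69957285,  0.70082673, -0.09876203,  0.0984164 ]), 'wrist_force': array([ 0.26370597, -0.18081046, -0.44434943]), 'ft_torque': array([-0.01628672, -0.01910398,  0.03097499]), 'finger_gap': 0.08550737589620121}
side {'fx': 406.13723241612917, 'fy': 406.13723241612917, 'cx': 287.05277906050884, 'cy': 208.80442168718935, 'R': [[-0.9983489774230171, -0.0545246369365931, 0.0180660799663037], [-0.04012685012904677, 0.43699493747022317, -0.898568450661449], [0.04109933304978556, -0.8978098287456694, -0.43846135089712795]], 't': [0.6285963128519487, 0.07433212977688874, 1.1187596815536487]}
top {'fx': 445.4261618921938, 'fy': 445.4261618921938, 'cx': 280.77915710185835, 'cy': 210.2305012091424, 'R': [[0.0033799817084815384, -0.9999936927529717, -0.0010909527604970675], [-0.9946325646543193, -0.0032490350421585596, -0.10341907512865627], [0.1034148782952538, 0.0014346517243328423, -0.994637272940044]], 't': [0.07634651336996869, 0.6180849052338355, 1.5144384951689511]}
```

View pics/side0.png

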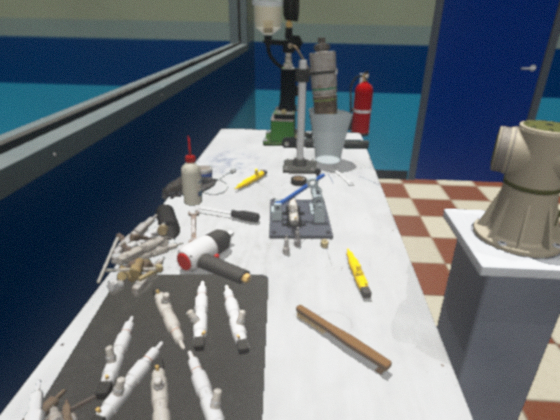

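View pics/top0.png

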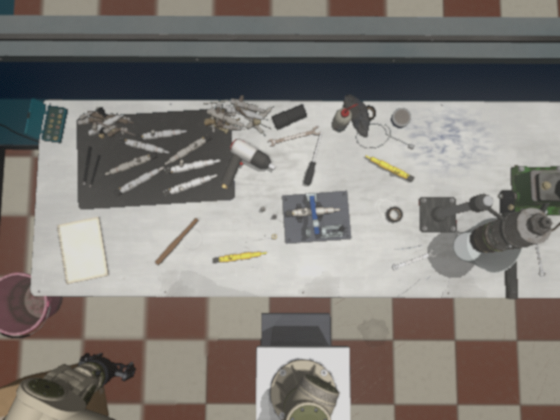

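Run:
```python
import cv2
a=cv2.imread("pics/top0.png");b=cv2.imread("pics/side0.png")
cv2.imwrite("pics/t1.png",cv2.resize(a[180:255,255:355],None,fx=8,fy=8,interpolation=cv2.INTER_CUBIC))
cv2.imwrite("pics/s1.png",cv2.resize(b[165:255,255:345],None,fx=6.6,fy=6.6,interpolation=cv2.INTER_CUBIC))
```

```text
(no output)
```

View pics/t1.png

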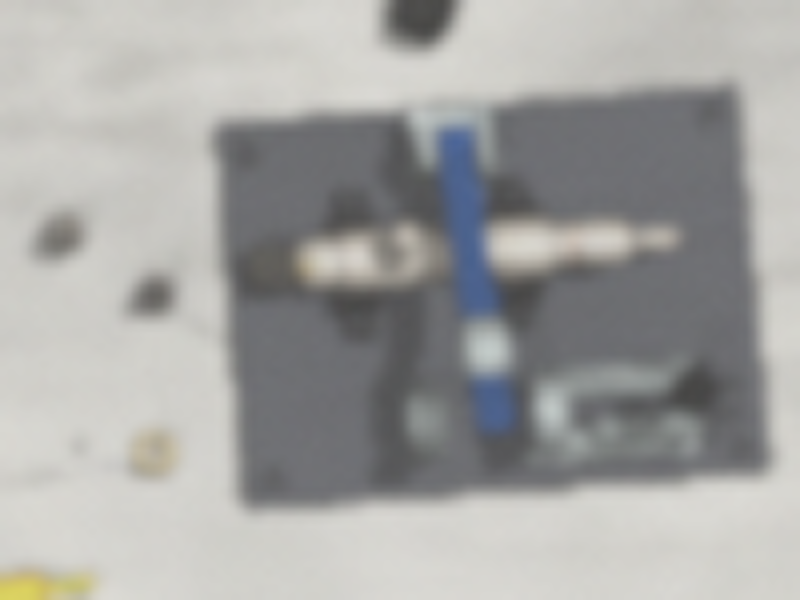

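View pics/s1.png

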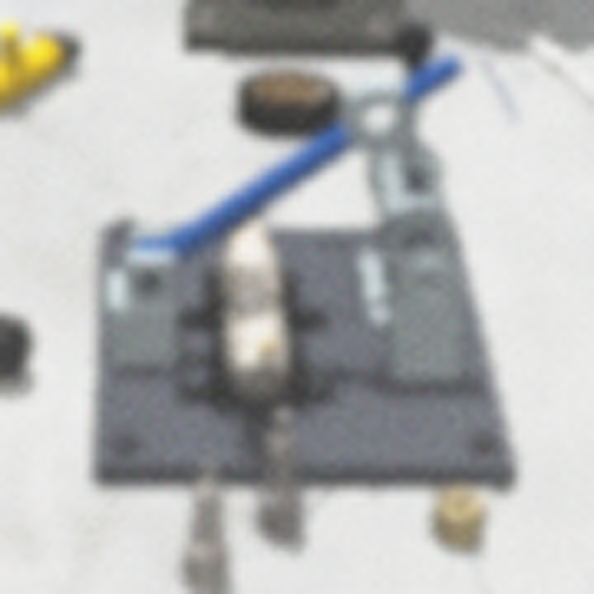

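```bash
cat > h.py <<'E'
import numpy as np
from workcell import env
from scipy.spatial.transform import Rotation as R
def proj(n,X):
    m=env.camera_model(n);c=np.array(m["R"])@X+np.array(m["t"]);return np.array([m["fx"]*c[0]/c[2]+m["cx"],m["fy"]*c[1]/c[2]+m["cy"]])
def F(p,l): # fixture->world, l in mm
    c,s=np.cos(p[2]),np.sin(p[2]);l=np.array(l)/1000
    return np.array([p[0]+c*l[0]-s*l[1],p[1]+s*l[0]+c*l[1],l[2]])
E
cat > fit.py <<'E'
from h import *
from scipy.optimize import least_squares
T=lambda u,v:np.array([255+(u+.5)/8-.5,180+(v+.5)/8-.5])
S=lambda u,v:np.array([255+(u+.5)/6.6-.5,165+(v+.5)/6.6-.5])
C=[("top",T(218,128),(93,116,12)),("top",T(738,85),(93,-116,12)),("top",T(770,465),(-79,-116,12)),("top",T(243,502),(-79,116,12)),
("side",S(105,228),(93,-116,12)),("side",S(97,465),(93,116,12)),("side",S(513,465),(-79,116,12))]
def res(p,split=False):
    th,b,ha=p[3],p[4]*1000,p[5]
    pts=C+[("top",T(487,345),(70-118*np.cos(th),15,52+118*np.sin(th)+8)),("side",S(378,115),(70-118*np.cos(th),15,52+118*np.sin(th))),
    ("side",S(458,65),(70-158*np.cos(th),15,52+158*np.sin(th))),
    ("top",T(695,386),(-48-70*np.sin(ha),-70+b,52+70*np.cos(ha))),("side",S(417,45),(-48-70*np.sin(ha),-70+b,52+70*np.cos(ha)))]
    r=np.array([proj(n,F(p,l))-x for n,x,l in pts]);return r if split else r.ravel()
o=least_squares(res,[.6,0,0,.5,0.004,0],loss='soft_l1');print(o.x.round(4));print(res(o.x,True).round(1))
E
python3 fit.py
```

```text
[ 5.913e-01 -4.670e-02  7.470e-02  6.415e-01  5.000e-04 -1.310e-02]
[[-0.3 -1. ]
 [ 0.2 -0.2]
 [ 0.5  0.9]
 [ 0.1  1. ]
 [-0.6 -0.5]
 [-1.   0.1]
 [ 0.9  0.5]
 [-0.2  0.5]
 [-0.1  0.2]
 [-0.2 -0.2]
 [ 0.1  0.6]
 [-0.6  0.2]]
```

```bash
cat > go.py <<'E'
from h import *
import sys
P=np.array([.5913,-.0467,.0747])
def tool():
    s=env.get_state();w=s["orientation"];return s,R.from_quat([w[1],w[2],w[3],w[0]]).as_matrix()
def report(*targets):
    s,M=tool();c=np.cos(P[2]);sn=np.sin(P[2]);A=np.array([[c,-sn,0],[sn,c,0],[0,0,1]])
    print("t",round(float(s["clock"]),2),"F",s["wrist_force"].round(1),"gap",round(float(s["finger_gap"]),4))
    print("tcp fix mm",(1000*A.T@(s["tcp_pos"]-[P[0],P[1],0])).round(1))
    print("tool axes in fixture (cols)\n",(A.T@M).round(3))
    for t in targets: print(t,"-> tool mm",(1000*M.T@(F(P,t)-s["tcp_pos"])).round(1))
if __name__=="__main__": report(*[tuple(map(float,a.split(","))) for a in sys.argv[1:]])
E
python3 go.py -18,15,165
```

```text
t 0.1 F [-0.  -0.3 -0.2] gap 0.0853
tcp fix mm [-386.8  629.5  230.5]
tool axes in fixture (cols)
 [[ 0.938 -0.001  0.347]
 [-0.347 -0.001  0.938]
 [-0.    -1.    -0.002]]
(-18.0, 15.0, 165.0) -> tool mm [ 559.2   66.1 -448.2]
```

```bash
python3 -m inch '[[[18,0,-15,-1],[50,0,-40,-3],[86,0,-69,-5],[122,0,-98,-7],[158,0,-127,-10],[194,0,-156,-12],[230,0,-185,-14],[266,0,-214,-16],[302,0,-243,-18],[338,0,-272,-20]]]' 0 30; python3 go.py -18,15,165
```

```text
clock: 1.1
tcp_pos: [0.4091, 0.1961, 0.2311]
orientation: [0.707, -0.707, -0.025, 0.025]
wrist_force: [0.7, 1.0, -0.5]
finger_gap: -0.0001
t 1.1 F [ 0.7  1.  -0.5] gap -0.0001
tcp fix mm [-163.6  255.8  231.1]
tool axes in fixture (cols)
 [[ 1.    -0.     0.004]
 [-0.004  0.     1.   ]
 [-0.    -1.     0.   ]]
(-18.0, 15.0, 165.0) -> tool mm [ 146.6   66.1 -240.2]
```

```bash
python3 -m inch '[[[24,0,-40,0],[48,0,-80,0],[73,0,-120,0],[98,10,-160,0],[122,25,-200,0],[140,45,-230,0],[147,60,-240,0],[147,66,-240,0],[147,66,-240,0]]]'; python3 go.py -18,15,57
python3 - <<'E'
from h import *
import cv2
for n in("side","top"):
    cv2.imwrite(f"pics/{n}1.png",env.read_camera(n))
a=cv2.imread("pics/top1.png");b=cv2.imread("pics/side1.png")
A=cv2.resize(a[170:255,260:345],None,fx=4.6,fy=6);B=cv2.resize(b[145:230,265:350],None,fx=4.6,fy=6)
cv2.imwrite("pics/c1.png",cv2.hconcat([A,B]))
E
```

```text
clock: 2.0
tcp_pos: [0.5702, -0.0304, 0.1639]
orientation: [0.707, -0.706, -0.023, 0.026]
wrist_force: [-0.9, 0.6, 0.0]
finger_gap: 0.0001
t 2.0 F [-0.9  0.6  0. ] gap 0.0001
tcp fix mm [-19.9  17.8 163.9]
tool axes in fixture (cols)
 [[ 1.    -0.003  0.005]
 [-0.005  0.002  1.   ]
 [-0.003 -1.     0.002]]
(-18.0, 15.0, 57.0) -> tool mm [  2.2 106.9  -3. ]
```

View pics/c1.png

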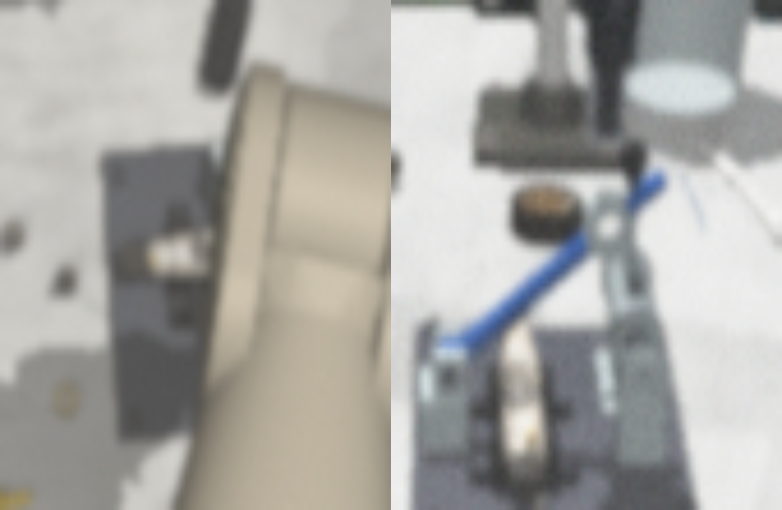

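Run:
```python
from h import *
print(proj("side",env.get_state()["tcp_pos"]),proj("top",env.get_state()["tcp_pos"]))
import cv2
cv2.imwrite("pics/side2.png",env.read_camera("side"))
```

```text
[310.41152907 167.79430896] [314.94127535 220.66134356]
```

View pics/side2.png

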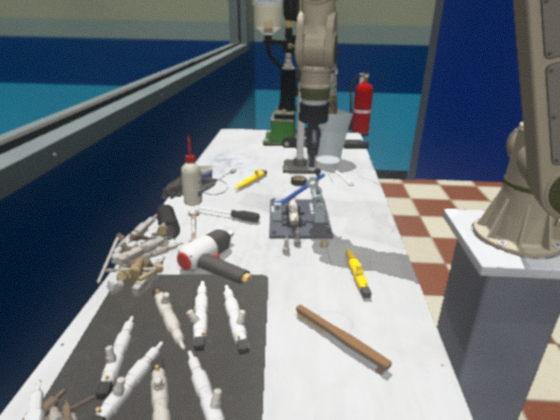

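```bash
python3 -m inch '[[[6,15,-3,0],[6,32,-3,0],[6,48,-3,0],[6,62,-3,0],[6,75,-3,0],[6,88,-3,0],[6,98,-3,0],[6,104,-3,0],[6,107,-3,0],[6,108,-3,0]]]'; python3 go.py -14,15,57
python3 - <<'E'
from h import *
import cv2
b=env.read_camera("side")
cv2.imwrite("pics/c2.png",cv2.resize(b[145:235,255:345],None,fx=6.6,fy=6.6,interpolation=cv2.INTER_CUBIC))
E
```

```text
clock: 3.15
tcp_pos: [0.578, -0.0339, 0.0571]
orientation: [0.707, -0.707, -0.024, 0.025]
wrist_force: [-0.8, 1.7, 1.0]
finger_gap: -0.0003
t 3.15 F [-0.8  1.7  1. ] gap -0.0003
tcp fix mm [-12.3  13.8  57.1]
tool axes in fixture (cols)
 [[ 1.    -0.     0.005]
 [-0.005  0.     1.   ]
 [-0.    -1.     0.   ]]
(-14.0, 15.0, 57.0) -> tool mm [-1.7  0.1  1.2]
```

View pics/c2.png

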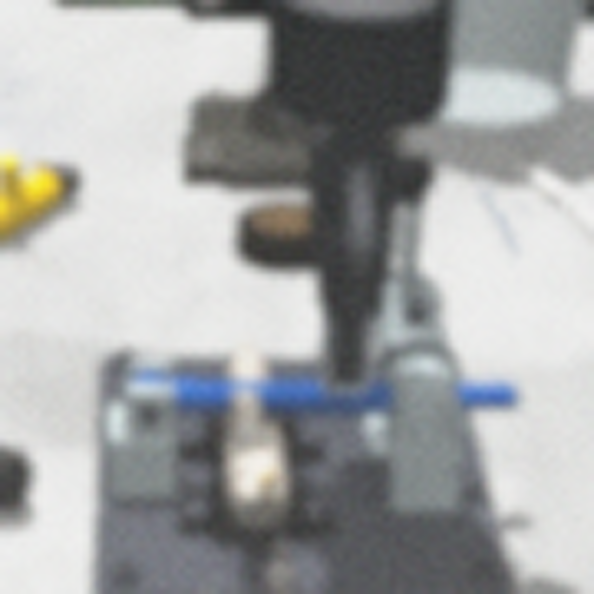

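```bash
python3 -m inch '[[[-2,1,0,0],[-2,2,0,0],[-2,3,0,0],[-2,4,0,0],[-2,4,0,0]]]'; python3 go.py
```

```text
clock: 3.7
tcp_pos: [0.5773, -0.0342, 0.0568]
orientation: [-0.706, 0.707, 0.026, -0.023]
wrist_force: [-4.3, 1.1, 18.0]
finger_gap: 0.0004
t 3.7 F [-4.3  1.1 18. ] gap 0.0004
tcp fix mm [-13.   13.5  56.8]
tool axes in fixture (cols)
 [[ 1.     0.004  0.005]
 [-0.005 -0.001  1.   ]
 [ 0.004 -1.    -0.001]]
```

```bash
python3 -m inch '[[[0,-30,0,0],[0,-65,0,0],[0,-90,-10,0],[0,-100,-35,0],[-5,-100,-70,0],[-15,-100,-100,0],[-30,-98,-116,0],[-35,-85,-119,0],[-35,-65,-119,0],[-35,-55,-119,0]]]'; python3 go.py -48,-105,105
python3 - <<'E'
from h import *
import cv2
b=env.read_camera("side");a=env.read_camera("top")
cv2.imwrite("pics/c3.png",cv2.hconcat([cv2.resize(b[145:235,255:345],None,fx=4.4,fy=5.5),cv2.resize(a[180:270,260:350],None,fx=4.4,fy=5.5)]))
E
```

```text
clock: 4.7
tcp_pos: [0.5485, -0.1554, 0.1072]
orientation: [0.707, -0.706, -0.024, 0.024]
wrist_force: [0.1, 0.3, 0.6]
finger_gap: -0.0
t 4.7 F [0.1 0.3 0.6] gap -0.0
tcp fix mm [ -50.8 -105.2  107.2]
tool axes in fixture (cols)
 [[ 1.    -0.001  0.006]
 [-0.006  0.001  1.   ]
 [-0.001 -1.     0.001]]
(-48.0, -105.0, 105.0) -> tool mm [2.8 2.2 0.2]
```

View pics/c3.png

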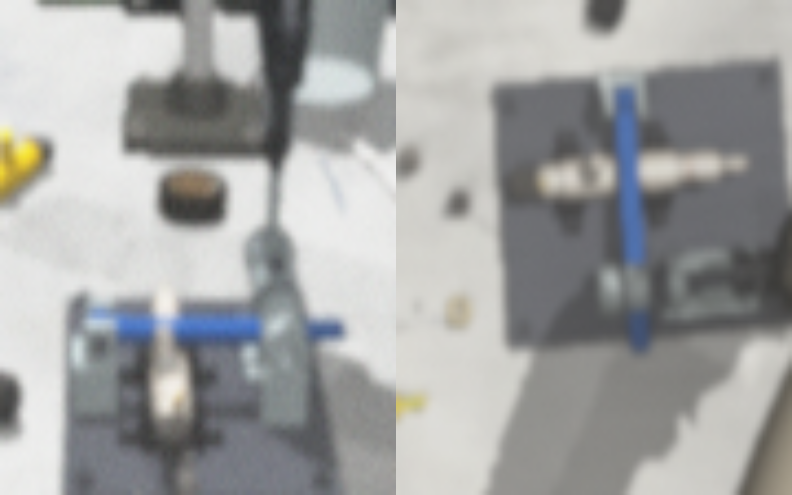

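```bash
python3 -m inch '[[[3,2,6,0],[3,2,12,0],[3,2,18,0],[3,2,23,0],[3,2,28,0],[3,2,33,0],[3,2,37,0],[3,2,41,0],[3,2,45,0],[3,2,45,0]]]'; python3 go.py -48,-105,105
python3 - <<'E'
from h import *
import cv2
b=env.read_camera("side");a=env.read_camera("top")
cv2.imwrite("pics/c4.png",cv2.hconcat([cv2.resize(b[145:235,255:345],None,fx=4.4,fy=5.5),cv2.resize(a[180:270,260:350],None,fx=4.4,fy=5.5)]))
E
```

```text
clock: 5.8
tcp_pos: [0.5489, -0.1093, 0.1062]
orientation: [0.707, -0.706, -0.025, 0.025]
wrist_force: [1.0, -0.3, -0.0]
finger_gap: 0.0001
t 5.8 F [ 1.  -0.3 -0. ] gap 0.0001
tcp fix mm [-46.9 -59.2 106.2]
tool axes in fixture (cols)
 [[ 1.    -0.     0.005]
 [-0.005  0.001  1.   ]
 [-0.    -1.     0.001]]
(-48.0, -105.0, 105.0) -> tool mm [ -0.8   1.2 -45.8]
```

View pics/c4.png

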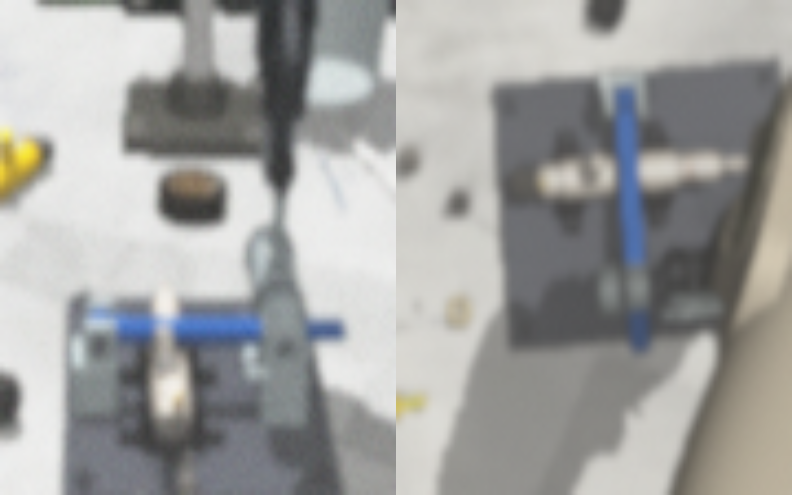

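```bash
python3 -m inch '[[[-1,0,3,0],[-1,0,6,0],[-1,0,9,0],[-1,0,9,0]]]'; python3 go.py|head -2;  python3 -m inch '[[[0,0,2,0],[0,0,4,0],[0,0,4,0]]]'; python3 go.py|head -2
```

```text
clock: 6.3
tcp_pos: [0.5475, -0.1024, 0.1061]
orientation: [-0.706, 0.708, 0.024, -0.024]
wrist_force: [1.1, -7.0, -2.0]
finger_gap: -0.0005
t 6.3 F [ 1.1 -7.  -2. ] gap -0.0005
tcp fix mm [-47.9 -52.3 106.1]
clock: 6.6
tcp_pos: [0.5477, -0.1014, 0.1063]
orientation: [-0.704, 0.71, 0.023, -0.024]
wrist_force: [0.7, -15.8, -4.4]
finger_gap: -0.0
t 6.6 F [  0.7 -15.8  -4.4] gap -0.0
tcp fix mm [-47.5 -51.3 106.3]
```

```bash
python3 -m inch '[[[0,0,-12,0],[0,-15,-15,0],[0,-42,-15,0],[10,-48,-15,0],[30,-48,0,0],[34,-48,15,0],[34,-35,19,0],[34,-10,19,0],[34,5,19,0],[34,6,19,0]]]'; python3 go.py -48,-28,122
python3 - <<'E'
from h import *
import cv2
b=env.read_camera("side");a=env.read_camera("top")
cv2.imwrite("pics/c5.png",cv2.hconcat([cv2.resize(b[145:235,255:345],None,fx=4.4,fy=5.5),cv2.resize(a[180:270,260:350],None,fx=4.4,fy=5.5)]))
E
```

```text
clock: 7.6
tcp_pos: [0.577, -0.0741, 0.0975]
orientation: [0.708, -0.706, -0.023, 0.027]
wrist_force: [-0.4, 0.1, 0.3]
finger_gap: -0.0002
t 7.6 F [-0.4  0.1  0.3] gap -0.0002
tcp fix mm [-16.3 -26.3  97.5]
tool axes in fixture (cols)
 [[ 1.    -0.006  0.004]
 [-0.004  0.003  1.   ]
 [-0.006 -1.     0.003]]
(-48.0, -28.0, 122.0) -> tool mm [-31.8 -24.4  -1.8]
```

View pics/c5.png

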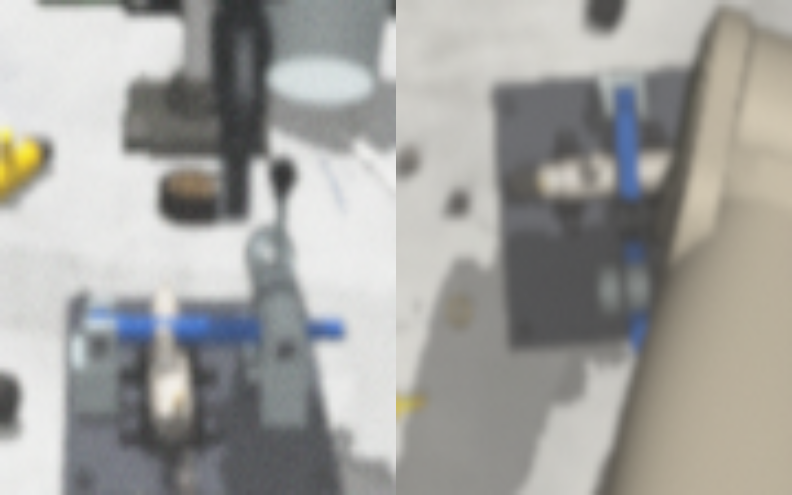

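```bash
python3 - <<'E'
from go import *
for l in [(-48,-28,122),(-48,-32,122)]: print(proj("side",F(P,l)))
E
python3 -m inch '[[[-12,-4,-1,0],[-19,-5,-1,0],[-26,-5,-1,0],[-33,-5,-1,0],[-40,-3,-1,0],[-47,0,-1,0],[-53,4,-1,0],[-59,9,-1,0],[-59,9,-1,0]]]'; python3 go.py -84,-28,77
python3 - <<'E'
from h import *
import cv2
b=env.read_camera("side");a=env.read_camera("top")
cv2.imwrite("pics/c6.png",cv2.hconcat([cv2.resize(b[145:235,255:345],None,fx=4.4,fy=5.5),cv2.resize(a[180:270,260:350],None,fx=4.4,fy=5.5)]))
E
```

```text
[318.77544803 176.76024986]
[318.64914081 176.24569329]
clock: 8.6
tcp_pos: [0.5194, -0.0807, 0.0902]
orientation: [0.707, -0.706, -0.024, 0.025]
wrist_force: [-0.0, 0.9, -0.6]
finger_gap: -0.0
t 8.6 F [-0.   0.9 -0.6] gap -0.0
tcp fix mm [-74.2 -28.6  90.2]
tool axes in fixture (cols)
 [[ 1.    -0.002  0.006]
 [-0.006  0.001  1.   ]
 [-0.002 -1.     0.001]]
(-84.0, -28.0, 77.0) -> tool mm [-9.8 13.2  0.5]
```

View pics/c6.png

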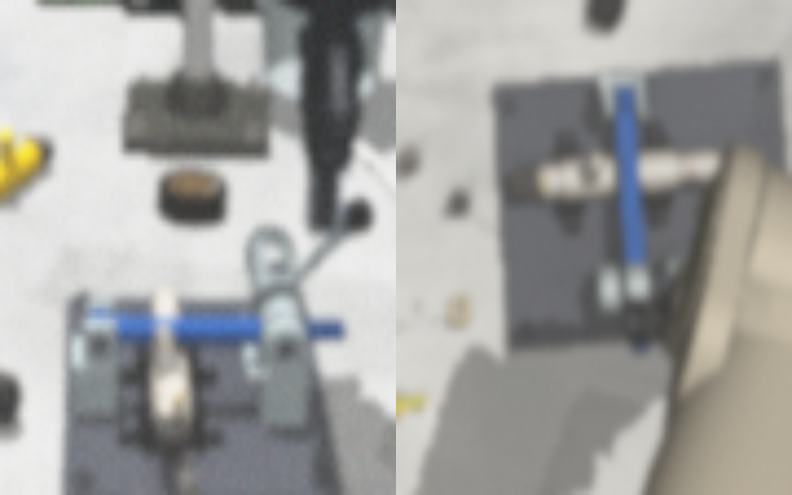

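```bash
python3 -m inch '[[[-3,4,0,0],[-6,8,0,0],[-9,12,0,0],[-10,15,0,0],[-10,15,0,0]]]'; python3 go.py|head -2;  python3 -m inch '[[[0,2,0,0],[0,4,0,0],[0,4,0,0]]]'; python3 go.py |head -2
python3 - <<'E'
from h import *
import cv2
b=env.read_camera("side");a=env.read_camera("top")
cv2.imwrite("pics/c7.png",cv2.hconcat([cv2.resize(b[145:235,255:345],None,fx=4.4,fy=5.5),cv2.resize(a[180:270,260:350],None,fx=4.4,fy=5.5)]))
E
```

```text
clock: 9.2
tcp_pos: [0.5108, -0.0816, 0.0759]
orientation: [0.707, -0.707, -0.024, 0.025]
wrist_force: [-1.0, -0.9, 0.8]
finger_gap: -0.0003
t 9.2 F [-1.  -0.9  0.8] gap -0.0003
tcp fix mm [-82.9 -28.8  75.9]
clock: 9.5
tcp_pos: [0.5122, -0.0819, 0.074]
orientation: [-0.706, 0.707, 0.025, -0.024]
wrist_force: [-2.3, 0.4, 12.6]
finger_gap: -0.0001
t 9.5 F [-2.3  0.4 12.6] gap -0.0001
tcp fix mm [-81.5 -29.2  74. ]
```

View pics/c7.png

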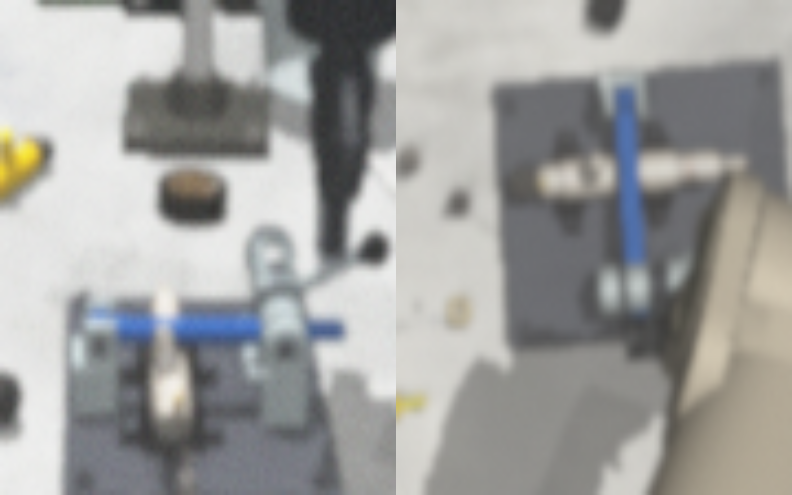

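```bash
python3 -m inch '[[[0,1,0,0],[0,2,0,0],[0,2,0,0]]]'; python3 go.py |head -2; python3 -m inch '[[[0,-10,0,0],[0,-35,0,0],[0,-70,0,0],[-10,-110,0,0],[-20,-140,20,0],[-20,-140,60,0],[-30,-140,105,0],[-40,-140,150,0],[-50,-140,195,0],[-50,-140,195,0]]]'
python3 - <<'E'
from go import *
import cv2
for f in (1.05,1.15): 
  l=(-48-70*np.sin(f),-28,52+70*np.cos(f)); print(proj("side",F(P,l)),proj("top",F(P,l)))
b=env.read_camera("side");a=env.read_camera("top")
cv2.imwrite("pics/side8.png",b);cv2.imwrite("pics/top8.png",a)
cv2.imwrite("pics/c8.png",cv2.hconcat([cv2.resize(b[165:245,260:350],None,fx=4.4,fy=5.5),cv2.resize(a[180:260,260:350],None,fx=4.4,fy=5.5)]))
E
```

```text
clock: 9.9
tcp_pos: [0.513, -0.082, 0.0732]
orientation: [-0.706, 0.707, 0.026, -0.023]
wrist_force: [-3.2, 1.1, 19.0]
finger_gap: 0.0001
t 9.9 F [-3.2  1.1 19. ] gap 0.0001
tcp fix mm [-80.7 -29.4  73.2]
clock: 10.9
tcp_pos: [0.4453, 0.1137, 0.2103]
orientation: [0.707, -0.706, -0.026, 0.028]
wrist_force: [0.4, 0.7, 0.1]
finger_gap: -0.0001
[339.07853446 188.30362519] [329.18364493 248.50289241]
[340.00935876 190.2930762 ] [329.06194954 249.49007717]
```

View pics/c8.png

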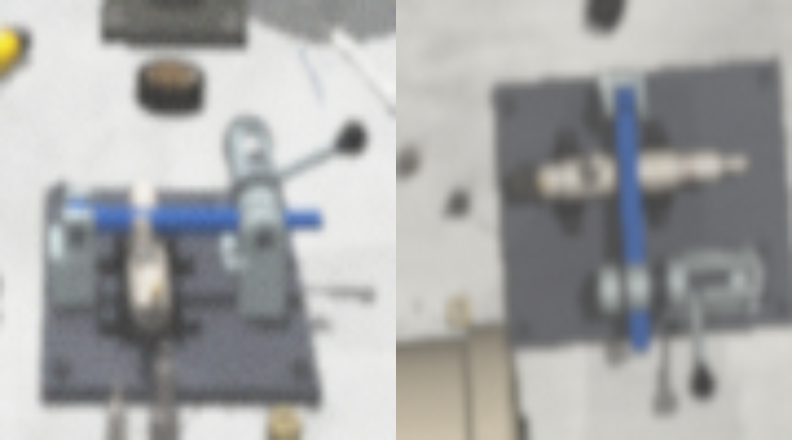

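View pics/top8.png

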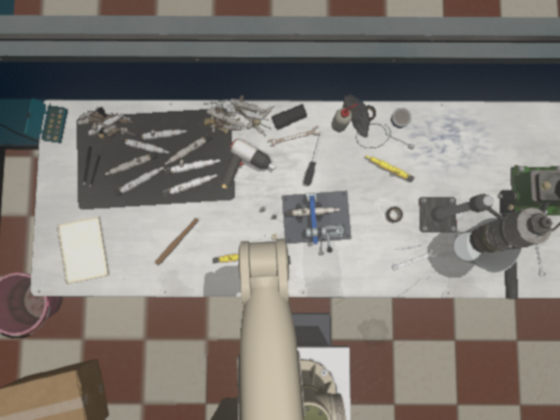

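```bash
python3 -c "
from workcell import env
print(env.hand_in())"
```

```text
the job is handed in; nothing more can be done
None
```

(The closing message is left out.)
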